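Press the salvaged stop buttons in shutdown order

ROBOT

A 6-joint arm with a two-finger parallel gripper is mounted at the origin on the work surface. World frame = base frame: x ahead of the robot, y to its left, z up, the work surface at z = 0. Lengths are in m, angles in rad, forces in N, time in s.
With the tool pointing down it reaches from about 0.3 to 0.85 m from the base axis. Payload 5.4 kg.
Tool frame: the origin (TCP) lies on the centre line of the jaws, within the pads' length; the fingertips stand 14 mm ahead of it and the grasp point (between the pads) lies 5 mm behind it (bot.tcp_to_tips is the z of the fingertips in the tool frame, in m); z points along the fingers, y is the line along which they close (so a half turn about z gives the same grasp; the last joint's range is limited). The gripper opens to 85 mm and grips with 20 to 120 N. Pads are 22 mm wide; open, the fingers measure 114 mm over their backs; the gripper's body (76 mm by 85 mm) begins 54 mm behind the grasp point. The pads swing forward as they close: fully open they stand 13 mm farther back than shut.
Start: joints at [-1.477, 0.158, 1.597, -0, 1.386, -0.21], TCP at [0.172, -0.549, 0.245] pointing down, gripper open.
Joint ranges: [-2.91, 2.91], [-0.94, 2.29], [0.18, 2.7], [-1.29, 4.43], [0.17, 2.64], [-3, 3]. Speed limits (rad/s): [2.57, 2.57, 3.14, 3.14, 3.14, 3.14].

INTERFACE

Orientations are given as a unit quaternion [w, x, y, z].
In Python, from workcell import bot, inverse_kinematics, eyes, telemetry gives the robot as it stands. Calls block until the motion is done:
- bot.move_to(position, orientation): joint-space move of the TCP to a pose.
- bot.move_l(position, rot=None, rate=0.15, threshold=None): straight line of the TCP; rot=None keeps the orientation; rate is the mean speed in m/s. With threshold (N) it stops when the force on the tool has changed by that much, and returns True; else False.
- bot.set_joints(angles): joint-space move.
- bot.grip(opening, effort=None): finger opening in m; effort is the grip in N (None keeps the last); returns when the fingers have stopped.
- bot.dwell(seconds).
- inverse_kinematics(position, orientation): joint angles nearest the present ones, or None.
- eyes.camera(name): name is "scene" or "top"; returns a dict with "color" (384x512x3 uint8, red, green, blue), "depth" (384x512 float32, m along the optical axis (not along the pixel's ray), 0 where there is no reading), "camera_matrix" (3x3 intrinsics, pixels), "view" (4x4, takes a point from world to camera coordinates). Camera axes: x right, y up, looking along -z (the intrinsics and any distortion apply to the point x, -y, -z); pixel columns grow to the right and rows downward; lengths in m; the calibration is good to about 2 mm. A picture is of the moment at which its call begins.
A pose or a line that the arm cannot do raises bot.Unreachable and nothing moves.
- bot.job_done(): hands the job in; it is judged then, once.
Trained networks look in a picture, given as the dict that the camera call returned (one of the last four; its "shot" number tells which), for a name from the list of things; names that differ only in an ending like _2 or _b are one class to them, and where a whole thing is asked for, a point or a joint stands for the part that bears it (a point fixed in the world has none). Each returns a list of dicts, best first, with "p" (0 to 1); they miss things now and then, are a little off and sometimes report something else, mostly with a low value. They report only what shows in the picture. A call takes as long as a camera call. They do not tell look-alikes from the thing itself.
- eyes.search_frame(picture, query): "position" ([row, column] in pixels, amid what is visible of it).
Readings, each from a call of its own:
- telemetry.read_clock(): time.
- telemetry.read_joint_positions(): joint angles.
- telemetry.read_qd(): joint speeds.
- telemetry.read_joint_efforts(): joint torques, N m.
- telemetry.read_tool_pos(): TCP position.
- telemetry.read_tcp_rot(): TCP orientation.
- telemetry.read_contact_force(): force on the tool from outside, world axes, zero at the start.
- telemetry.read_torque(): the same for the moment, N m.
- telemetry.read_opening(): finger opening in m.
- telemetry.read_finger_force(): force on a finger pad.
Only numpy, scipy, OpenCV 4.12 (cv2) and the standard library are available. Lean on these libraries where they do the work, as an engineer would, in place of code of your own. Each camera call takes 0.05 s, during which the arm holds its last target. There are 200 camera calls.

TASK

Check the salvaged push-button stations in the machine's shutdown order: with your fingertips press the blue button, then the yellow one, then the red mushroom, each lightly and more than half-way in so that it stays down, then draw clear. Leave the green button out, do not pick up, shove or tip any station, and do not disturb the jar, the bearing and the screwdriver.

Things in the scene. Friction and masses are not known exactly. Their poses are not given: they have to be found in the camera images.
- blue_station: Loose grey push-button station, a box 76 x 76 mm and 52 mm high, about 0.7 kg, standing on the bench, with a blue round flat-topped button 34 mm across in the middle of its top. Origin: centre of its underside; z up. A short black cable gland (20 mm thick) reaches 50 mm from the centre at its own +x side, 22 mm above the bench.
- blue_top (a point): Centre of the top face of a blue round flat-topped button 34 mm across; 80 mm above the bench when the button is out, 66 mm when it is all the way in.
- blue_button (a joint): Travel of the blue button in m: 0 fully out, 0.014 against its stop; it moves straight down with a steady drag of about 4 N and stays where it is left (no spring back).
- yellow_station: Loose grey push-button station, a box 76 x 76 mm and 52 mm high, about 0.7 kg, standing on the bench, with a yellow round flat-topped button 34 mm across in the middle of its top. Origin: centre of its underside; z up. A short black cable gland (20 mm thick) reaches 50 mm from the centre at its own +x side, 22 mm above the bench.
- yellow_top (a point): Centre of the top face of a yellow round flat-topped button 34 mm across; 80 mm above the bench when the button is out, 66 mm when it is all the way in.
- yellow_button (a joint): Travel of the yellow button in m: 0 fully out, 0.014 against its stop; it moves straight down with a steady drag of about 4 N and stays where it is left (no spring back).
- red_station: Loose grey push-button station, a box 76 x 76 mm and 52 mm high, about 0.7 kg, standing on the bench, with a red mushroom head 40 mm across in the middle of its top. Origin: centre of its underside; z up. A short black cable gland (20 mm thick) reaches 50 mm from the centre at its own +x side, 22 mm above the bench.
- red_top (a point): Centre of the top face of a red mushroom head 40 mm across; 80 mm above the bench when the button is out, 66 mm when it is all the way in.
- red_button (a joint): Travel of the red button in m: 0 fully out, 0.014 against its stop; it moves straight down with a steady drag of about 4 N and stays where it is left (no spring back).
- green_station: Loose grey push-button station, a box 76 x 76 mm and 52 mm high, about 0.7 kg, standing on the bench, with a green round flat-topped button 34 mm across in the middle of its top. Origin: centre of its underside; z up. A short black cable gland (20 mm thick) reaches 50 mm from the centre at its own +x side, 22 mm above the bench.
- green_top (a point): Centre of the top face of a green round flat-topped button 34 mm across; 80 mm above the bench when the button is out, 66 mm when it is all the way in.
- green_button (a joint): Travel of the green button in m: 0 fully out, 0.014 against its stop; it moves straight down with a steady drag of about 4 N and stays where it is left (no spring back).
- jar: Bystander: amber jar with steel cap, 50 mm across, 75 mm high; origin at the centre of its underside.
- bearing: Bystander: steel bearing ring lying flat, 44 mm outside, 20 mm hole, 16 mm high; origin at the centre of its underside.
- screwdriver: Bystander: orange-handled screwdriver 130 mm long lying on the bench along its own x axis.
There are look-alikes about, which are no part of the job. Leave any purple look-alike of the yellow_station alone.

How it is judged:
On the way, in this order (a step that is already met when the one before it is completed fails the run):
1. the blue button is more than half-way in (value of joint blue_button above 0.007 m), for 0.1 s.
2. the yellow button is more than half-way in (value of joint yellow_button above 0.007 m), for 0.1 s.
3. the red button is more than half-way in (value of joint red_button above 0.007 m), for 0.1 s.
At the end, for the whole second after the job is handed in: The blue, yellow and red buttons are each more than 7 mm (of 14) in, the green one less than 4 mm; every station stands upright within 15 mm of its starting place and at rest, and jar, bearing and screwdriver are within 20 mm of theirs (value of joint each of blue_button, yellow_button, red_button above 0.007 m and value of joint green_button below 0.004 m and distance of each of blue_station, yellow_station, red_station, green_station from where it was at the start of the episode below 0.015 m and angle between each of blue_station, yellow_station, red_station, green_station's own z axis and vertical below 0.1 rad and distance of each of jar, bearing, screwdriver from where it was at the start of the episode below 0.02 m and linear speed of each of blue_station, yellow_station, red_station, green_station below 0.01 m/s); the robot touches nothing.
It fails at once if a button is pressed before the one due ahead of it is in (5 mm) ((value of joint yellow_button above 0.005 m and value of joint blue_button below 0.007 m) or (value of joint red_button above 0.005 m and value of joint yellow_button below 0.007 m) or (value of joint red_button above 0.005 m and value of joint blue_button below 0.007 m)).
It fails at once if the green button is pressed (more than 4 mm) (value of joint green_button above 0.004 m).
It fails at once if a station is lifted, shoved (15 mm) or tipped (0.15 rad) (distance of any of blue_station, yellow_station, red_station, green_station from where it was at the start of the episode above 0.015 m or angle between any of blue_station, yellow_station, red_station, green_station's own z axis and vertical above 0.15 rad).
It fails at once if a station or its button is pressed hard (over 30 N) (contact force between any of the fingers, the arm and blue_station above 30 N or contact force between any of the fingers, the arm and yellow_station above 30 N or contact force between any of the fingers, the arm and red_station above 30 N or contact force between any of the fingers, the arm and green_station above 30 N).
It fails at once if the jar, bearing or screwdriver is moved more than 20 mm (distance of any of jar, bearing, screwdriver from where it was at the start of the episode above 0.02 m).
It also fails if it takes over 45 s, if anything falls off the work surface, if the arm or the gripper's body presses on something with over 40 N, if the wrist force passes 120 N, or if a joint passes its speed limit or range.

## Working session

There is one attempt and no reset: what is moved stays moved. The work goes in short steps, each a Python script; the robot and the scene stay as the last script left them, time stands still between calls to the robot, and variables do not carry over. Pictures are saved under pics/ and viewed, at most 10 in all, crops included, and the job is handed in when it is done.

```bash
mkdir -p pics; cat > h.py <<'E'
import numpy as np, cv2
from workcell import bot, inverse_kinematics, eyes, telemetry
def cloud(p):
    K=p["camera_matrix"];d=p["depth"];v,u=np.indices(d.shape)
    c=np.stack([(u-K[0,2])/K[0,0]*d,-(v-K[1,2])/K[1,1]*d,-d,np.ones_like(d)],-1)
    return (c@np.linalg.inv(p["view"]).T)[...,:3]
E
python3 - <<'E'
from h import *
for n in("top","scene"):
    p=eyes.camera(n);cv2.imwrite(f"pics/{n}.png",cv2.resize(p["color"][...,::-1],(768,576)))
    w=cloud(p)
    for q in("blue_top","yellow_top","red_top","green_top","jar","bearing","screwdriver"):
        for r in eyes.search_frame(p,q):
            i,j=map(int,r["position"]);print(n,q,round(r["p"],2),(i,j),w[i,j].round(3),p["color"][i,j])
print(telemetry.read_clock(),telemetry.read_tcp_rot(),bot.tcp_to_tips)
E
```

```text
top blue_top 0.46 (196, 344) [ 0.515 -0.207  0.081] [ 44  83 164]
top yellow_top 0.63 (166, 197) [0.599 0.175 0.078] [199  40  35]
top yellow_top 0.5 (258, 321) [ 0.356 -0.143  0.077] [214 176  41]
top yellow_top 0.49 (210, 249) [0.481 0.039 0.08 ] [219 179  44]
top yellow_top 0.44 (187, 146) [0.544 0.307 0.078] [216 176  37]
top red_top 0.53 (164, 198) [0.604 0.172 0.079] [197  37  30]
top red_top 0.24 (138, 346) [ 0.671 -0.221  0.074] [161 165 164]
top green_top 0.43 (147, 296) [ 0.647 -0.086  0.079] [ 44 138  70]
top jar 0.66 (139, 344) [ 0.669 -0.216  0.073] [156 160 161]
top bearing 0.68 (208, 297) [ 0.492 -0.094 -0.   ] [88 69 56]
top screwdriver 0.66 (206, 196) [0.499 0.184 0.025] [202 101  28]
scene blue_top 0.61 (223, 143) [ 0.502 -0.216  0.081] [ 28  72 155]
scene yellow_top 0.73 (171, 361) [0.551 0.312 0.082] [206 168  41]
scene yellow_top 0.47 (145, 258) [0.357 0.124 0.081] [207 170  40]
scene yellow_top 0.46 (183, 240) [0.469 0.028 0.08 ] [205 168  39]
scene red_top 0.66 (201, 315) [0.593 0.163 0.079] [180  32  26]
scene green_top 0.72 (254, 219) [ 0.649 -0.092  0.081] [ 41 135  65]
scene jar 0.64 (257, 215) [ 0.653 -0.102  0.081] [ 41 136  67]
scene bearing 0.84 (224, 200) [ 0.486 -0.085  0.002] [126  77  41]
scene bearing 0.65 (184, 242) [0.476 0.031 0.081] [207 170  40]
scene bearing 0.24 (300, 161) [ 0.698 -0.232  0.065] [144 152 155]
scene screwdriver 0.53 (188, 302) [0.494 0.185 0.024] [192  95  28]
0.8 [-4.65988981e-07  9.88483388e-01  1.51329414e-01 -1.63353531e-05] 0.014
```

View pics/top.png

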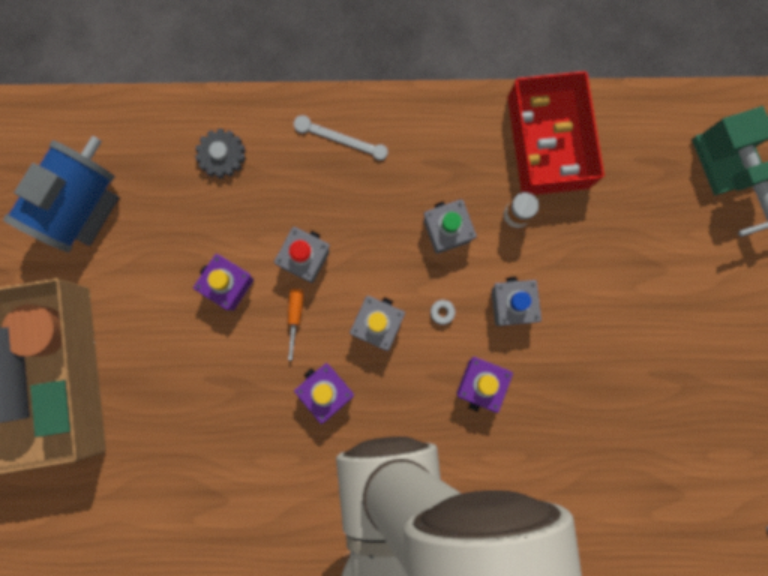

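View pics/scene.png

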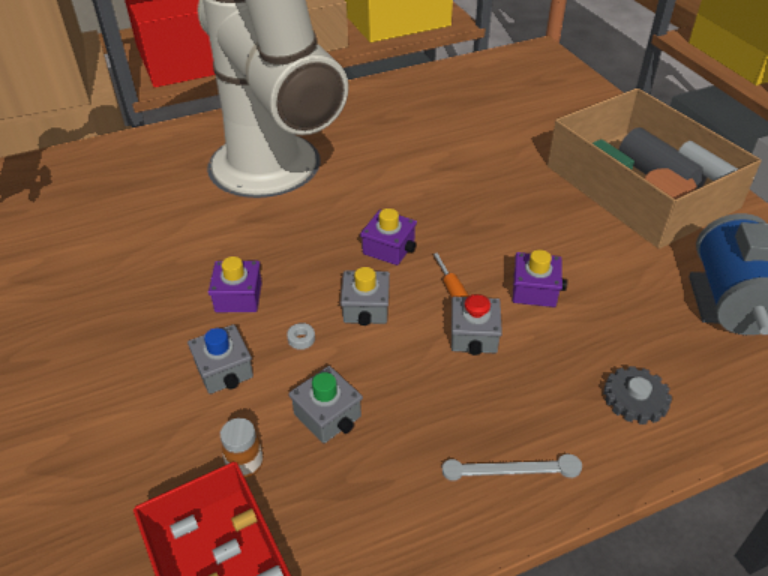

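Both views show one blue button (top 520,301), one red (300,251) and one green (451,222). There are four yellow candidates. The ones at top (219,280), (323,393) and (487,385) have purple bodies. Only (377,322) has a grey body, so it is the right one. I'll refine the centres and check that choice in a crop.

```bash
cat > loc.py <<'E'
from h import *
G={"blue":(.510,-.212),"yellow":(.475,.034),"red":(.598,.168),"green":(.648,-.089)}
H={"blue":112,"yellow":23,"red":2,"green":69}
def locate(cams=("top","scene")):
    out={}
    for n in cams:
        p=eyes.camera(n);w=cloud(p);hsv=cv2.cvtColor(p["color"],cv2.COLOR_RGB2HSV).astype(int)
        for k,g in G.items():
            dh=abs(hsv[...,0]-H[k]);dh=np.minimum(dh,180-dh)
            m=(np.hypot(w[...,0]-g[0],w[...,1]-g[1])<.035)&(dh<12)&(hsv[...,1]>120)&(w[...,2]>.055)
            if not m.any(): continue
            z=np.percentile(w[m][:,2],80);t=m&(abs(w[...,2]-z)<.004)
            out[n,k]=np.r_[(w[t].min(0)+w[t].max(0))[:2]/2,z]
            print(n,k,t.sum(),out[n,k].round(4),w[t].mean(0).round(4))
    return out
E
python3 - <<'E'
from loc import *
locate()
p=eyes.camera("top");cv2.imwrite("pics/crop.png",cv2.resize(p["color"][180:250,220:290,::-1],(420,420)))
E
```

```text
top blue 115 [ 0.503  -0.2154  0.0803] [ 0.503  -0.2146  0.0793]
top yellow 108 [0.4707 0.0332 0.0805] [0.4703 0.0338 0.0793]
top red 141 [0.596  0.1681 0.0799] [0.5954 0.1687 0.0788]
top green 102 [ 0.6452 -0.0985  0.0807] [ 0.6451 -0.099   0.0794]
scene blue 141 [ 0.5042 -0.2155  0.0812] [ 0.5054 -0.2154  0.0807]
scene yellow 115 [0.4713 0.035  0.0813] [0.4715 0.035  0.0806]
scene red 154 [0.5969 0.1693 0.0813] [0.5984 0.1681 0.0803]
scene green 168 [ 0.6468 -0.099   0.0815] [ 0.6477 -0.0988  0.0807]
```

View pics/crop.png

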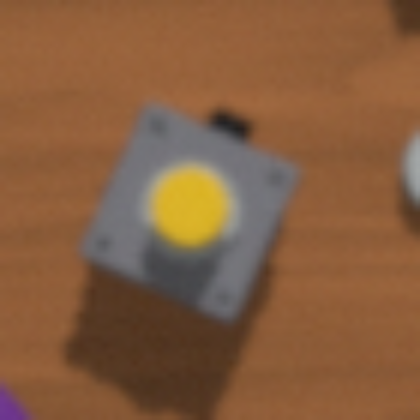

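The crop shows a grey body with the yellow button (crop 190,205), so the choice is confirmed. I'll press blue first with closed fingertips.

```bash
cat > press.py <<'E'
from loc import *
P={"blue":(.5037,-.2155),"yellow":(.471,.0343),"red":(.5965,.1687)}
def press(k):
    x,y=P[k];q=[0,1,0,0];T=bot.tcp_to_tips
    bot.move_to([x,y,.14+T],q)
    bot.move_l([x,y,.088+T],rate=.08)
    f0=telemetry.read_contact_force()
    hit=bot.move_l([x,y,.069+T],rate=.015,threshold=12)
    print(k,hit,np.round(telemetry.read_tool_pos()-np.r_[0,0,T],4),np.round(telemetry.read_contact_force()-f0,1))
    bot.dwell(.15)
    bot.move_l([x,y,.14+T],rate=.1)
    print(telemetry.read_clock())
E
python3 - <<'E'
from press import *
bot.grip(0.0)
press("blue");locate()
E
```

```text
blue False [ 0.5037 -0.2155  0.069 ] [-1.1  0.6  2.9]
6.6917
top blue 11 [ 0.5015 -0.2031  0.07  ] [ 0.5025 -0.2032  0.0687]
top yellow 104 [0.4707 0.0332 0.0804] [0.4708 0.0342 0.0792]
top red 128 [0.5961 0.1693 0.0802] [0.5961 0.1689 0.0791]
top green 103 [ 0.6452 -0.0983  0.0807] [ 0.6452 -0.0989  0.0796]
scene blue 142 [ 0.5035 -0.2155  0.0703] [ 0.5055 -0.2153  0.0693]
scene yellow 115 [0.4717 0.0346 0.0815] [0.4718 0.0353 0.0808]
scene red 149 [0.5976 0.1689 0.0813] [0.5985 0.1687 0.0802]
scene green 163 [ 0.647  -0.0988  0.0816] [ 0.6476 -0.0986  0.0807]
```

Blue's top face went from 0.0812 to 0.0703 (about 11 mm in), and the station hasn't moved. Next are yellow and red.

```bash
python3 - <<'E'
from press import *
press("yellow");locate(("scene",))
E
python3 - <<'E'
from press import *
press("red");bot.move_l([.5,.1,.3],rate=.2);locate(("scene",))
bot.set_joints([-1.477,.158,1.597,0,1.386,-.21]);locate()
p=eyes.camera("scene");cv2.imwrite("pics/end.png",cv2.resize(p["color"][...,::-1],(768,576)));print(telemetry.read_clock())
E
```

```text
yellow False [0.471  0.0343 0.069 ] [ 0.6 -0.2  1.1]
11.0083
scene blue 134 [ 0.5034 -0.2161  0.0706] [ 0.5053 -0.2154  0.0698]
scene yellow 111 [0.4711 0.035  0.0704] [0.4713 0.0349 0.0696]
scene red 153 [0.5974 0.1693 0.0811] [0.5983 0.1686 0.0801]
scene green 167 [ 0.6466 -0.0989  0.0813] [ 0.6476 -0.0989  0.0804]
red False [0.5965 0.1687 0.069 ] [-2.5  0.7  3.2]
15.05
scene blue 136 [ 0.5045 -0.2156  0.0709] [ 0.5054 -0.2156  0.0698]
scene yellow 110 [0.4707 0.0346 0.0706] [0.4715 0.0352 0.0697]
scene red 136 [0.5979 0.1682 0.0703] [0.5987 0.1686 0.0694]
scene green 164 [ 0.6469 -0.0986  0.0815] [ 0.6478 -0.0987  0.0809]
top blue 103 [ 0.5042 -0.2152  0.0695] [ 0.5036 -0.2151  0.0683]
top yellow 96 [0.4703 0.0331 0.0697] [0.4697 0.0341 0.0686]
top red 134 [0.5957 0.1684 0.0687] [0.5951 0.169  0.0676]
top green 107 [ 0.6453 -0.0984  0.0807] [ 0.6458 -0.0989  0.0794]
scene blue 132 [ 0.5057 -0.2157  0.0709] [ 0.5053 -0.2155  0.0698]
scene yellow 104 [0.4715 0.0342 0.0708] [0.4717 0.0346 0.0699]
scene red 143 [0.5989 0.1682 0.0704] [0.5993 0.1678 0.0694]
scene green 169 [ 0.6468 -0.099   0.0815] [ 0.648  -0.0987  0.0808]
18.925
```

View pics/end.png

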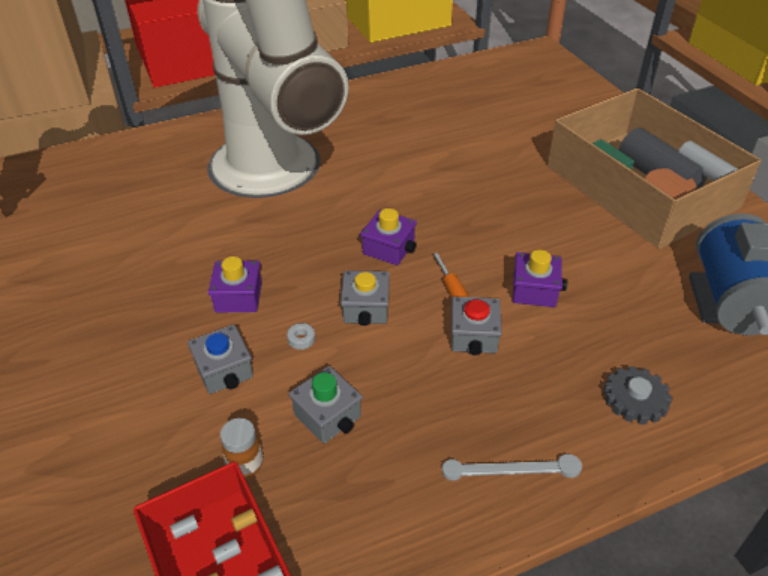

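The end picture shows blue (217,343), yellow (365,282) and red (477,309) down, green (324,385) still out, and everything else in its place.

```bash
python3 -c "
from workcell import bot
print(bot.job_done())"
```

```text
the job is handed in; nothing more can be done
None
```

I pressed the blue, yellow and red buttons in that order, each about 11 mm of 14 in and staying down; green is still out, nothing else visibly moved, the arm is clear, and the job is handed in (no verdict was returned).

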